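# Rock a stuck locating block out of a watchmaker's fixture

## Task

The black locating block is caught in the aluminium fixture by two stiff sliding steel cheeks that overhang its shoulders. Take it by its neck and, keeping the gripper off the fixture, rock it to one side and then the other, still down in its recess, until the block has pushed both cheeks back off its shoulders. Then lift it straight up and finish still holding it, upright and still, just clear above the fixture, its underside about 15 mm above the cheeks; leave the other things on the bench where they are.

Things in the scene. Friction and masses are not known exactly. Their poses are not given: they have to be found in the camera images.
- block: Black plastic locating block, about 0.12 kg, upright in the fixture's recess. Foot 40 (x) x 24 (y) x 32 mm high; on it a neck 40 (x) x 18 (y) mm from 32 to 88 mm height: on each y side a square shoulder 3 mm wide at 32 mm. Origin: centre of its underside; z up. Axes parallel to the fixture's at the start. Free to grip: the neck from 44 to 88 mm above the origin.
- block_top (a point): Centre of the top face of the block, 88 mm above its origin. With its foot in the recess, the block leaning about 0.13 rad (7.5 degrees, pivoting on the foot edge it leans over; top moved about 11 mm sideways) pushes the cheek on that side back about 5 mm.
- fixture: Aluminium fixture, fixed. Base plate 60 (x) x 124 (y) x 18 mm; recess in its middle 42 (x) x 26 (y), 6 mm deep (floor 12 mm above the bench); two towers 30 (x) wide at y = 33 to 59 mm either side, 47 mm high, carry the cheeks. Origin: centre of the underside, on the bench; z up. The cheeks slide along y; rocking means leaning the block to its +y and -y.
- cheek_left (a joint): Steel cheek on the fixture's +y side, plate 30 (x) x 42 (y) mm, 48 to 56 mm above the bench. Value in m: slid outwards (+y), 0 to 0.006; starts 0 to 0.001. At 0 its inner edge is 9.5 mm from the fixture's centre plane, 2.5 mm over the shoulder and 4 mm above it. Takes about 8 N to slide, stays where pushed, no spring. Clear of the shoulder of the upright, centred block from about 0.003.
- cheek_right (a joint): The same cheek mirrored on the -y side; value: slid outwards (-y).
- lip_left (a point): Middle of the upper inner edge of the left (+y) cheek, 56 mm above the bench; moves with the cheek.
- lip_right (a point): Middle of the upper inner edge of the right (-y) cheek, 56 mm above the bench; moves with the cheek.
- dome: Bystander: pale glass dome with a white knob on a white round base, 116 mm wide, 78 mm high; origin at the centre of its underside.
- blower: Bystander: dark rubber dust blower, cone 50 mm wide and 72 mm high; origin at the centre of its underside.
- screwdriver: Bystander: small screwdriver, 130 mm long, lying along its x.
- holder: Bystander: round black movement holder with a brass movement on it, 38 mm wide, 17 mm high; origin at the centre of its underside.
Mind the look-alikes: they are no part of the job. Of the things that look like the block, the smallest one is meant.

How it is judged:
By the outcome, as a careful person would: the job done as asked, in the order asked, and still so for the second after the job is handed in, while the arm keeps its last pose, push and grip.
It also fails if it takes over 42 s, if anything falls off the work surface, if the arm or the gripper's body presses on something with over 40 N, if the wrist force passes 120 N, or if a joint passes its speed limit or range.

## Robot

A 6-joint arm with a two-finger parallel gripper is mounted at the origin on the work surface. World frame = base frame: x ahead of the robot, y to its left, z up, the work surface at z = 0. Lengths are in m, angles in rad, forces in N, time in s.
With the tool pointing down it reaches from about 0.375 to 0.975 m from the base axis. Payload 3.8 kg.
Tool frame: the origin (TCP) lies between the finger pads; the fingertips stand ahead of it and the grasp point (between the pads) lies 8 mm behind it (tip_extent is the z of the fingertips in the tool frame, in m); z points along the fingers, y is the line along which they close (so a half turn about z gives the same grasp; the last joint's range is limited). The gripper opens to 88 mm and grips with 3 to 60 N. Pads are 18 mm wide; open, the fingers measure 123 mm over their backs; the gripper's body (75 mm by 187 mm) begins 45 mm behind the grasp point.
Start: joints at [-1.36, 0.264, 1.604, -0, 1.274, -0.037], TCP at [0.166, -0.654, 0.219] pointing down, gripper open.
Joint ranges: [-2.63, 2.63], [-0.94, 2.18], [0.31, 2.57], [-1.31, 4.45], [0, 2.66], [-2.55, 2.55]. Speed limits (rad/s): [2.57, 2.57, 3.14, 3.14, 3.14, 3.14].

## Interface

Orientations are given as a unit quaternion [x, y, z, w].
In Python, from cell import * gives the robot as it stands.
- The arm moves only by the tool apply_moves, never from a script. Its argument "plan" is a list of rows, each a list of 6 numbers: the shift along the tool's x, y, z each as a share of 50 cm, from -1 to 1, then the turn, a rotation vector about the tool's x, y, z each as a share of 90 degrees, from -1 to 1. In form: [[tx, ty, tz, rx, ry, rz], ...]. A call has 1 to 12 rows; each row is the pose to reach, as a shift and turn from the pose commanded when the call began, along the tool's axes at that moment; what a row does not reach only later rows make up. A row lasts 1/12 s, in which the tool goes at most 41.7 mm and 7.16 degrees, less where a joint would pass 70% of its speed; a pose out of reach is approached as far as the arm can. A call with a number of a shift or a turn outside -1 to 1 is refused whole. A call with a gripper value outside its range is refused whole. "gripper" is the closure, from -1 (fully open) to 1 (shut), set as the call begins (left out, the last holds). The fingers move at their own pace and stop on an object; "newtons" is the grip in N (left out, the last holds). Time passes only in rows, so rows that repeat a pose let the fingers close. It gives the time, the measured TCP pose, the force, the opening and the grip force at its end, in the units of the state.
- observe(): the state, without advancing time (a new reading comes with each control period).
- grab_frame(name): name is "scene" or "top"; returns the picture (480x640x3 uint8, blue, green, red); there is no depth.
- get_calibration(name): a dict with "intrinsics" (3x3 intrinsics, pixels), "D" ([k1, k2, p1, p2, k3] as OpenCV has them; the pictures are not rectified), "R" (3x3) and "t" (3): a world point X has camera coordinates R X + t. Camera axes: x right, y down, z forward; pixel columns grow to the right and rows downward; lengths in m; the calibration is good to about 2 mm. A picture is of the moment at which its call begins. get_calibration takes no time and is no camera call.
- finish_job(): hands the job in; it is judged then, once.
Trained networks look in the newest picture that a camera, given by its name, has taken for a name from the list of things; names that differ only in an ending like _2 or _b are one class to them, and where a whole thing is asked for, a point or a joint stands for the part that bears it (a point fixed in the world has none). Each returns a list of dicts, best first, with "confidence" (0 to 1); they miss things now and then, are a little off and sometimes report something else, mostly with a low value. They report only what shows in the picture. A call takes as long as a camera call. They do not tell look-alikes from the thing itself.
- trace(label, camera): "mask" (480x640 bool, what is visible of it) and "xy" ([column, row] as shares, 0 to 1, of the picture: columns of its width, rows of its height, amid what is visible of it).
- tip_of(label, camera): "xy" ([column, row] as shares, 0 to 1, of the picture: columns of its width, rows of its height: a listed point, or the origin of a listed thing).
The state is a dict: "t": time; "q": joint angles; "joint_vel": joint speeds; "effort": joint torques, N m; "position": TCP position; "orientation": TCP orientation; "contact_force": force on the tool from outside, world axes, zero at the start; "ft_torque": the same for the moment, N m; "grip_width": finger opening in m; "gripper_force": force on a finger pad.
Only numpy, scipy, OpenCV 4.12 (cv2) and the standard library are available. Lean on these libraries where they do the work, as an engineer would, in place of code of your own. Each camera call takes 0.05 s, during which the arm holds its last target. There are 200 camera calls.

## Working session

There is one attempt and no reset: what is moved stays moved. The work goes in short steps, Python scripts to look and compute and a tool call to move; the robot and the scene stay as the last step left them, time stands still between calls to the robot, and variables do not carry over. Pictures are saved under pics/ and viewed, at most 10 in all, crops included, and the job is handed in when it is done.

Besides the shell and the picture viewer there is one more tool, called after "Call:" as name(argument=value, ...) on one line, values as JSON. apply_moves: Moves the arm, as the interface text tells. Its arguments: {"type":"object","properties":{"plan":{"type":"array"},"gripper":{"type":"number"},"newtons":{"type":"number"}},"required":["plan"]}

```bash
ls; mkdir -p pics; python3 - <<'E'
from cell import *
import cv2,numpy as np
s=observe();print({k:np.round(v,4).tolist() for k,v in s.items()}); 
try: print(tip_extent)
except Exception as e: print(e)
ims=[]
for c in("scene","top"):
    im=grab_frame(c);cv2.imwrite(f"pics/{c}0.png",im)
    K=get_calibration(c);print(c,np.round(K["R"],3).tolist(),np.round(K["t"],3).tolist(),np.round(K["intrinsics"],0).tolist())
    for l in("block","block_top","fixture","lip_left","lip_right"):
        print(c,l,[(round(d["confidence"],2),np.round(np.array(d["xy"])*[640,480],1).tolist()) for d in tip_of(l,c)])
    print([(round(d["confidence"],2),np.round(np.array(d["xy"])*[640,480],1).tolist(),int(d["mask"].sum())) for d in trace("block",c)])
E
```

```text
pics
{'t': 0.0, 'q': [-1.3599, 0.2647, 1.6054, 0.0, 1.2737, -0.0369], 'joint_vel': [0.0001, -0.0011, 0.0003, -0.0026, -0.001, 0.0], 'effort': [-0.0007, -50.2115, -35.6873, 0.0726, 0.0294, -0.0002], 'position': [0.1654, -0.6537, 0.2178], 'orientation': [0.9923, 0.1236, -0.0001, -0.0011], 'contact_force': [-0.1939, 0.4234, 0.058], 'ft_torque': [0.0043, 0.0078, -0.0395], 'gripper_force': 0.0, 'grip_width': 0.088}
0.011
scene [[0.647, 0.762, 0.021], [0.567, -0.463, -0.681], [-0.51, 0.453, -0.732]] [-0.44, -0.248, 1.329] [[502.0, 0.0, 319.0], [0.0, 502.0, 234.0], [0.0, 0.0, 1.0]]
scene block [(0.93, [230.3, 290.4]), (0.62, [204.4, 256.0]), (0.56, [162.5, 274.3]), (0.44, [222.9, 262.0])]
scene block_top [(0.95, [145.1, 232.5]), (0.81, [226.3, 261.9]), (0.8, [195.4, 214.2])]
scene fixture [(0.83, [231.6, 293.7])]
scene lip_left [(0.74, [226.5, 270.4])]
scene lip_right [(0.66, [221.9, 282.7])]
[(0.93, [155.5, 257.2], 1367), (0.87, [229.5, 273.3], 684), (0.83, [200.2, 237.0], 1195)]
top [[-0.001, -1.0, 0.026], [-0.982, -0.004, -0.186], [0.186, -0.026, -0.982]] [0.036, 0.583, 0.832] [[565.0, 0.0, 323.0], [0.0, 565.0, 249.0], [0.0, 0.0, 1.0]]
top block [(0.92, [470.6, 354.7]), (0.82, [421.6, 277.8]), (0.77, [403.6, 351.1])]
top block_top [(0.86, [490.0, 354.8]), (0.83, [422.0, 352.5]), (0.62, [429.9, 268.7])]
top fixture [(0.9, [417.9, 272.2])]
top lip_left [(0.89, [422.9, 273.1])]
top lip_right []
[(0.94, [431.4, 271.5], 538), (0.83, [482.0, 354.2], 1465), (0.73, [414.7, 350.4], 1153), (0.37, [508.6, 256.6], 412)]
```

```bash
python3 - <<'E'
import cv2,numpy as np
a=cv2.imread("pics/scene0.png");b=cv2.imread("pics/top0.png")
A=cv2.resize(a[170:350,90:330],(800,600),interpolation=cv2.INTER_CUBIC)
B=cv2.resize(b[200:410,340:620],(800,600),interpolation=cv2.INTER_CUBIC)
cv2.imwrite("pics/sc.png",A);cv2.imwrite("pics/tc.png",B)
E
```

```text
(no output)
```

View pics/sc.png

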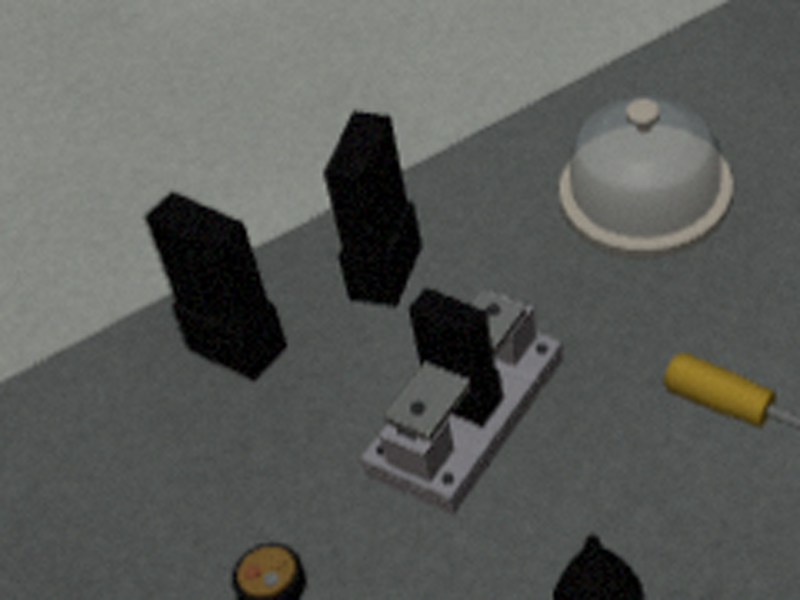

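View pics/tc.png

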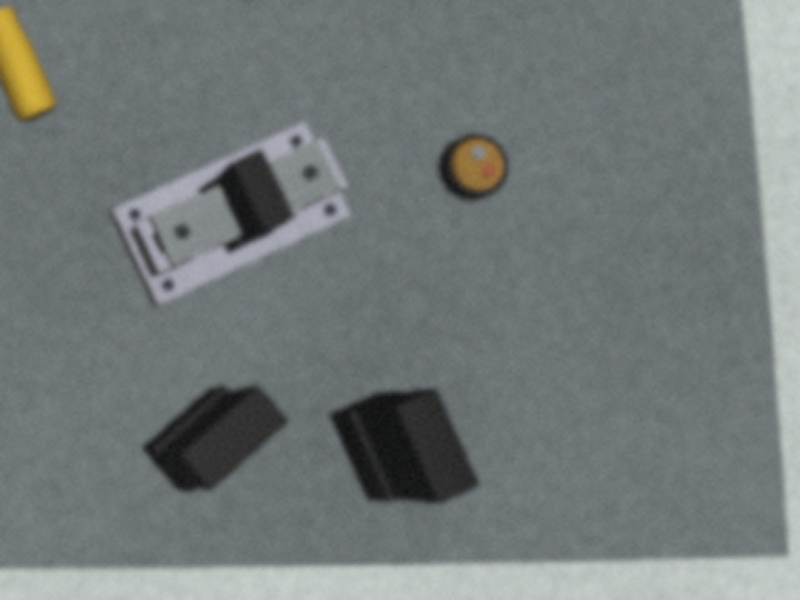

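The block in the fixture is at scene (227,270), top (430,272). The free-standing look-alikes are at scene (155,257) and (200,237), and at top (415,350) and (482,354). Only the first sits under the cheeks, and it is the smallest, so it is the one meant. The two crops confirm this. Next I fit its pose from the plate corners.

```bash
cat > h.py <<'E'
from cell import *
import cv2,numpy as np
from scipy.optimize import least_squares
from scipy.spatial.transform import Rotation as Ro
C={c:get_calibration(c) for c in("scene","top")}
def proj(c,X):
    k=C[c];return cv2.projectPoints(np.array(X,float).reshape(-1,3),cv2.Rodrigues(np.array(k["R"]))[0],np.array(k["t"],float),np.array(k["intrinsics"]),np.array(k["D"]))[0].reshape(-1,2)
def place(p,L):
    L=np.array(L,float);c,s=np.cos(p[2]),np.sin(p[2])
    return np.c_[p[0]+c*L[:,0]-s*L[:,1],p[1]+s*L[:,0]+c*L[:,1],L[:,2]]
E
python3 - <<'E'
from h import *
# plate top corners, local (x,y): 
L=np.array([[.03,.062,.018],[.03,-.062,.018],[-.03,-.062,.018],[-.03,.062,.018]])
top=np.array([[113,211],[305,123],[350,210],[160,303]])/2.857+[340,200]
# scene: visible corners
sc=np.array([[561,343],[455,498],[366,461]])/3.333+[90,170]
p0=None
# first from the top alone
f=lambda p:(proj("top",place(p,L))-top).ravel()
r=least_squares(f,[.6,-.15,.43]);print(r.x,np.round(r.fun,1))
P=proj("scene",place(r.x,L));print("scene pred crop",((P-[90,170])*3.333).round(0).tolist())
ids=[np.argmin(np.linalg.norm(P-q,axis=1)) for q in sc];print(ids)
g=lambda p:np.r_[(proj("top",place(p,L))-top).ravel(),(proj("scene",place(p,L))[ids]-sc).ravel()]
r=least_squares(g,r.x,loss="soft_l1");print(r.x,np.round(r.fun,1))
for c in("top","scene"):
    im=cv2.imread(f"pics/{c}0.png")
    o=(340,200) if c=="top" else (90,170)
    ctr=proj(c,place(r.x,[[0,0,.1]]))[0];x0,y0=(ctr-[50,37]).astype(int)
    B=cv2.resize(im[y0:y0+75,x0:x0+100],(800,600),interpolation=cv2.INTER_CUBIC);B=cv2.convertScaleAbs(B,alpha=1.8)
    for (a,b,z,col) in((.03,.062,.018,(0,0,255)),(.02,.009,.1,(0,255,0))):
        Q=proj(c,place(r.x,[[a,b,z],[a,-b,z],[-a,-b,z],[-a,b,z]]))
        cv2.polylines(B,[((Q+.5-[x0,y0])*8).astype(int)],True,col,1)
    cv2.imwrite(f"pics/ov_{c}.png",B)
E
python3 -c "
import cv2,numpy as np
a=cv2.imread('pics/ov_top.png');b=cv2.imread('pics/ov_scene.png')
cv2.imwrite('pics/ov.png',cv2.resize(np.hstack([a[:,100:700],b[:,100:700]]),(800,400)))"
```

```text
[ 0.55012708 -0.12494619  0.43979125] [-0.  -0.5 -0.4 -1.2  0.5  0.9 -0.1  0.7]
scene pred crop [[556.0, 342.0], [447.0, 500.0], [357.0, 461.0], [471.0, 309.0]]
[np.int64(0), np.int64(1), np.int64(2)]
[ 0.55088286 -0.1239132   0.4481491 ] [-0.7 -0.6 -1.3 -1.8 -0.1  0.1 -0.5  0.4 -0.9 -0.4 -1.3  0.5 -1.9  0.3]
```

View pics/ov.png

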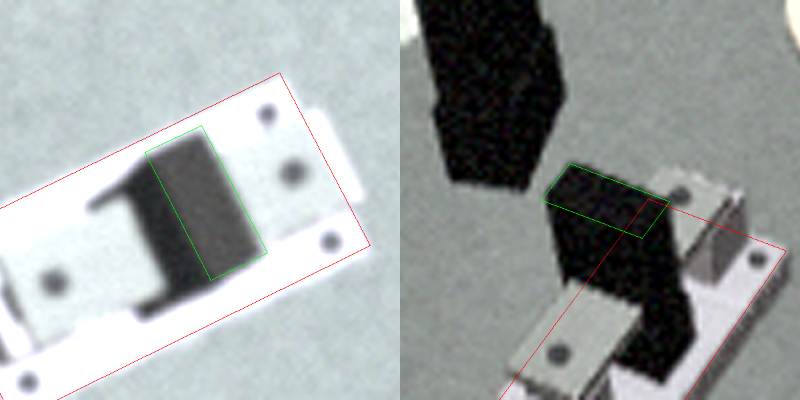

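```bash
cat >> h.py <<'E'
P=np.array([.5509,-.1239,.448])
def Rt(lean=0):  # tool down, tool y = -fixture y; lean = block lean towards fixture +y
    c,s=np.cos(P[2]),np.sin(P[2]);Rf=np.array([[c,-s,0],[s,c,0],[0,0,1]])
    return Rf@Ro.from_euler('x',-lean).as_matrix()@np.diag([1,-1,-1])
def row(pos,R,cur=None):
    s=observe() if cur is None else cur;R0=Ro.from_quat(s["orientation"]).as_matrix()
    return np.round(np.r_[R0.T@(np.array(pos)-s["position"])/.5,Ro.from_matrix(R0.T@R).as_rotvec()/(np.pi/2)],4).tolist()
E
python3 - <<'E'
from h import *
s=observe()
m=(np.array(s["position"])+[P[0],P[1],.22])/2;print(row([m[0],m[1],.225],Rt()));print(row([P[0],P[1],.22],Rt()))
E
```

```text
[0.5037, -0.4198, -0.0117, 0.0001, 0.0, -0.1275]
[1.0074, -0.8396, -0.0018, 0.0001, 0.0, -0.1275]
```

Call:
apply_moves(plan=[[0.25, -0.21, -0.012, 0, 0, -0.06], [0.5, -0.42, -0.012, 0, 0, -0.127], [0.75, -0.63, -0.012, 0, 0, -0.127], [1.0, -0.84, -0.012, 0, 0, -0.127], [1.0, -0.84, -0.012, 0, 0, -0.127], [1.0, -0.84, -0.012, 0, 0, -0.127], [1.0, -0.84, -0.012, 0, 0, -0.127], [1.0, -0.84, -0.012, 0, 0, -0.127], [1.0, -0.84, -0.012, 0, 0, -0.127], [1.0, -0.84, -0.012, 0, 0, -0.127], [1.0, -0.84, -0.012, 0, 0, -0.127], [1.0, -0.84, -0.012, 0, 0, -0.127]], gripper=-1, newtons=20)

```text
t: 1.7
position: [0.4587, -0.247, 0.2246]
orientation: [0.975, 0.222, 0.0, 0.0]
contact_force: [0.2, -0.2, 0.8]
grip_width: 0.0882
gripper_force: 0.0
```

```bash
python3 - <<'E'
from h import *
s=observe();print(s["t"],s["position"],row([P[0],P[1],.22],Rt()),np.round(s["q"],2))
E
```

```text
1.7 [ 0.45868405 -0.24695401  0.22461063] [0.2727, -0.1422, 0.0092, 0.0006, -0.0004, -0.0005] [-0.54 -0.03  1.92 -0.    1.25  0.58]
```

Call:
apply_moves(plan=[[0.07, -0.035, 0, 0, 0, 0], [0.14, -0.07, 0, 0, 0, 0], [0.2, -0.105, 0, 0, 0, 0], [0.27, -0.14, 0, 0, 0, 0], [0.27, -0.14, 0.008, 0, 0, 0], [0.27, -0.14, 0.008, 0, 0, 0], [0.27, -0.14, 0.008, 0, 0, 0]])

```text
t: 2.28
position: [0.5487, -0.1273, 0.2197]
orientation: [0.975, 0.222, -0.001, -0.0]
contact_force: [-0.2, -0.8, -0.3]
grip_width: 0.088
gripper_force: 0.0
```

```bash
python3 - <<'E'
from h import *
s=observe();print(s["t"],s["position"],row([P[0],P[1],.22],Rt()),np.round(s["q"],2))
a=[]
for c in("top","scene"):
    im=grab_frame(c);x0,y0=(proj(c,place(P,[[0,0,.1]]))[0]-[50,50]).astype(int)
    B=cv2.convertScaleAbs(cv2.resize(im[y0:y0+100,x0:x0+100],(400,400),interpolation=cv2.INTER_CUBIC),alpha=1.6)
    for R in([[.02,.009,.1],[.02,-.009,.1],[-.02,-.009,.1],[-.02,.009,.1]],):
        cv2.polylines(B,[((proj(c,place(P,R))+.5-[x0,y0])*4).astype(int)],True,(0,255,0),1)
    a.append(B)
cv2.imwrite("pics/above.png",np.hstack(a))
E
```

```text
2.2833 [ 0.54868536 -0.12726776  0.21965755] [0.0069, -0.0042, -0.0007, -0.0002, 0.0009, 0.0002] [-0.27  0.05  1.84 -0.    1.24  0.85]
```

View pics/above.png

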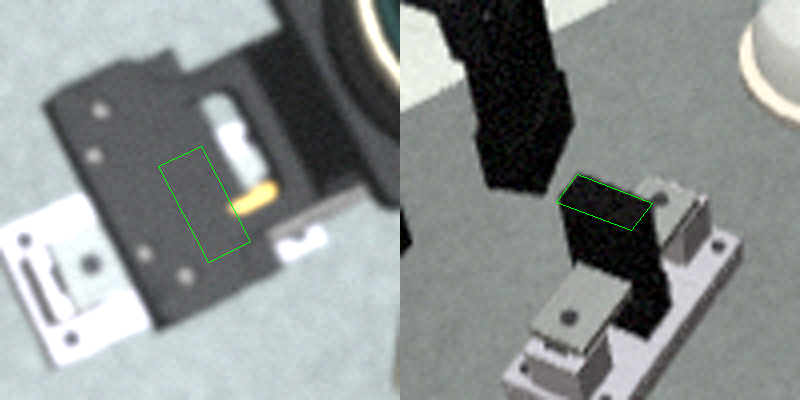

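Call:
apply_moves(plan=[[0.004, -0.002, 0.07, 0, 0, 0], [0.004, -0.002, 0.14, 0, 0, 0], [0.004, -0.002, 0.18, 0, 0, 0], [0.004, -0.002, 0.18, 0, 0, 0], [0.004, -0.002, 0.18, 0, 0, 0]])

```text
t: 2.8
position: [0.549, -0.1264, 0.1292]
orientation: [0.975, 0.221, -0.001, -0.001]
contact_force: [-0.2, 0.2, 0.7]
grip_width: 0.0884
gripper_force: 0.0
```

```bash
python3 - <<'E'
from h import *
s=observe();print(s["t"],s["position"],row([P[0],P[1],.078],Rt()),np.round(s["q"],2))
E
```

```text
2.8 [ 0.54904395 -0.12644336  0.12924119] [0.0058, -0.0028, 0.1025, -0.0011, 0.0014, -0.0018] [-0.27  0.13  1.94 -0.    1.08  0.86]
```

Call:
apply_moves(plan=[[0.006, -0.003, 0.04, -0.001, 0.001, -0.002], [0.006, -0.003, 0.08, -0.001, 0.001, -0.002], [0.006, -0.003, 0.102, -0.001, 0.001, -0.002], [0.006, -0.003, 0.102, -0.001, 0.001, -0.002], [0.006, -0.003, 0.102, -0.001, 0.001, -0.002], [0.006, -0.003, 0.102, -0.001, 0.001, -0.002]])

```text
t: 3.3
position: [0.554, -0.1234, 0.081]
orientation: [0.975, 0.223, 0.002, 0.001]
contact_force: [-0.2, -0.8, 0.4]
grip_width: 0.0877
gripper_force: 0.0
```

```bash
python3 - <<'E'
from h import *
s=observe();print(s["t"],s["position"],row([P[0],P[1],.078],Rt()),s["contact_force"])
E
```

```text
3.3 [ 0.55396995 -0.12343478  0.08098031] [-0.006, -0.0019, 0.0059, 0.0022, -0.0023, 0.0013] [-0.1516397  -0.77965514  0.3778737 ]
```

Call:
apply_moves(plan=[[0, 0, 0, 0, 0, 0], [0, 0, 0, 0, 0, 0], [0, 0, 0, 0, 0, 0]])

```text
t: 3.55
position: [0.5534, -0.123, 0.0801]
orientation: [0.975, 0.223, 0.002, 0.001]
contact_force: [0.1, -0.0, 1.0]
grip_width: 0.0878
gripper_force: 0.0
```

```bash
python3 - <<'E'
from h import *
for i in range(4):
    s=observe();print(s["t"],s["position"],row([P[0],P[1],.078],Rt()),s["contact_force"].round(1)); grab_frame("top")
E
```

```text
3.55 [ 0.55338391 -0.12298615  0.08014603] [-0.0053, -0.0005, 0.0043, 0.0017, -0.0018, 0.0016] [ 0.1 -0.   1. ]
3.6 [ 0.55316717 -0.12289961  0.07985087] [-0.005, -0.0002, 0.0037, 0.0015, -0.0016, 0.0016] [-0.8  0.7  0.2]
3.65 [ 0.55299039 -0.12284489  0.07961969] [-0.0047, 0.0001, 0.0032, 0.0013, -0.0014, 0.0016] [0.1 0.  0.6]
3.7 [ 0.55289005 -0.12284857  0.07946847] [-0.0045, 0.0002, 0.0029, 0.0012, -0.0013, 0.0016] [ 0.  -0.   0.8]
```

Call:
apply_moves(plan=[[-0.002, 0, 0.001, 0, 0, 0], [-0.002, 0, 0.001, 0, 0, 0], [-0.002, 0, 0.001, 0, 0, 0], [-0.002, 0, 0.001, 0, 0, 0], [-0.002, 0, 0.001, 0, 0, 0], [-0.002, 0, 0.001, 0, 0, 0], [-0.002, 0, 0.001, 0, 0, 0], [-0.002, 0, 0.001, 0, 0, 0], [-0.002, 0, 0.001, 0, 0, 0], [-0.002, 0, 0.001, 0, 0, 0]], gripper=1, newtons=15)

```text
t: 4.58
position: [0.5518, -0.1233, 0.0786]
orientation: [0.975, 0.223, 0.001, 0.001]
contact_force: [0.3, 1.3, 0.2]
grip_width: 0.0236
gripper_force: 0.0
```

```bash
python3 - <<'E'
from h import *
s=observe();print(s["t"],s["position"],row([P[0],P[1],.078],Rt()),s["contact_force"].round(1),s["ft_torque"].round(2),s["grip_width"],s["gripper_force"])
E
```

```text
4.5833 [ 0.55177036 -0.1232729   0.07860645] [-0.0021, 0.0004, 0.0012, 0.001, -0.001, 0.0015] [0.3 1.3 0.2] [-0.02 -0.05  0.04] 0.02359341233937185 0.0
```

Call:
apply_moves(plan=[[0, 0, 0, 0, 0, 0], [0, 0, 0, 0, 0, 0], [0, 0, 0, 0, 0, 0], [0, 0, 0, 0, 0, 0], [0, 0, 0, 0, 0, 0]])

```text
t: 5.0
position: [0.5518, -0.1232, 0.0786]
orientation: [0.975, 0.223, 0.001, 0.001]
contact_force: [0.2, 0.8, -0.1]
grip_width: 0.017
gripper_force: 15.0
```

```bash
cat > st.py <<'E'
from h import *
s=observe();p=s["position"];Rf=Ro.from_euler('z',P[2]).as_matrix();R=Ro.from_quat(s["orientation"]).as_matrix()
L=Rf.T@(p-[P[0],P[1],0]);e=Ro.from_matrix(Rf.T@R@np.diag([1,-1,-1])).as_rotvec()
print("t",round(s["t"],2),"local TCP mm",(L*1e3).round(1),"rot mrad",(e*1e3).round(0),"F local",(Rf.T@s["contact_force"]).round(1),"T local",(Rf.T@s["ft_torque"]).round(2),"w",round(s["grip_width"],4),"g",round(s["gripper_force"],1))
E
python3 st.py
```

```text
t 5.0 local TCP mm [ 1.1  0.2 78.6] rot mrad [-2. -2.  2.] F local [ 0.5  0.6 -0.1] T local [ 0.01 -0.06  0.04] w 0.017 g 15.0
```

Call:
apply_moves(plan=[[0, 0, 0, 0, 0, 0], [0, 0, 0, 0, 0, 0], [0, -0.002, -0.0003, -0.01, 0, 0], [0, -0.004, -0.0006, -0.019, 0, 0], [0, -0.006, -0.0009, -0.029, 0, 0], [0, -0.008, -0.0012, -0.038, 0, 0], [0, -0.008, -0.0012, -0.038, 0, 0], [0, -0.008, -0.0012, -0.038, 0, 0], [0, -0.008, -0.0012, -0.038, 0, 0]], newtons=40)

```text
t: 5.75
position: [0.5501, -0.1197, 0.0793]
orientation: [0.974, 0.223, 0.008, 0.03]
contact_force: [2.5, -2.9, -1.5]
grip_width: 0.0158
gripper_force: 40.0
```

```bash
python3 st.py
```

```text
t 5.75 local TCP mm [ 1.1  4.1 79.3] rot mrad [-62.  -2.   3.] F local [ 1.  -3.7 -1.5] T local [-0.6   0.01 -0.11] w 0.0158 g 40.0
```

Call:
apply_moves(plan=[[0, -0.002, -0.0003, -0.011, 0, 0], [0, -0.004, -0.0006, -0.022, 0, 0], [0, -0.006, -0.0009, -0.031, 0, 0], [0, -0.008, -0.0012, -0.039, 0, 0], [0, -0.0094, -0.0013, -0.0446, 0, 0], [0, -0.0094, -0.0013, -0.0446, 0, 0], [0, -0.0094, -0.0013, -0.0446, 0, 0], [0, -0.0094, -0.0013, -0.0446, 0, 0]])

```text
t: 6.42
position: [0.548, -0.1151, 0.0798]
orientation: [0.973, 0.223, 0.016, 0.064]
contact_force: [0.8, -3.8, -0.8]
grip_width: 0.0162
gripper_force: 40.0
```

```bash
python3 st.py; python3 - <<'E'
from h import *
im=grab_frame("scene");cv2.imwrite("pics/lean1.png",im)
x0,y0=(proj("scene",place(P,[[0,0,.07]]))[0]-[40,35]).astype(int)
cv2.imwrite("pics/lean1c.png",cv2.convertScaleAbs(cv2.resize(im[y0:y0+60,x0:x0+80],(800,600),interpolation=cv2.INTER_CUBIC),alpha=1.6))
E
```

```text
t 6.42 local TCP mm [ 1.2  9.2 79.8] rot mrad [-132.   -2.    3.] F local [-0.9 -3.8 -0.8] T local [-0.65 -0.02 -0.01] w 0.0162 g 40.0
```

View pics/lean1c.png

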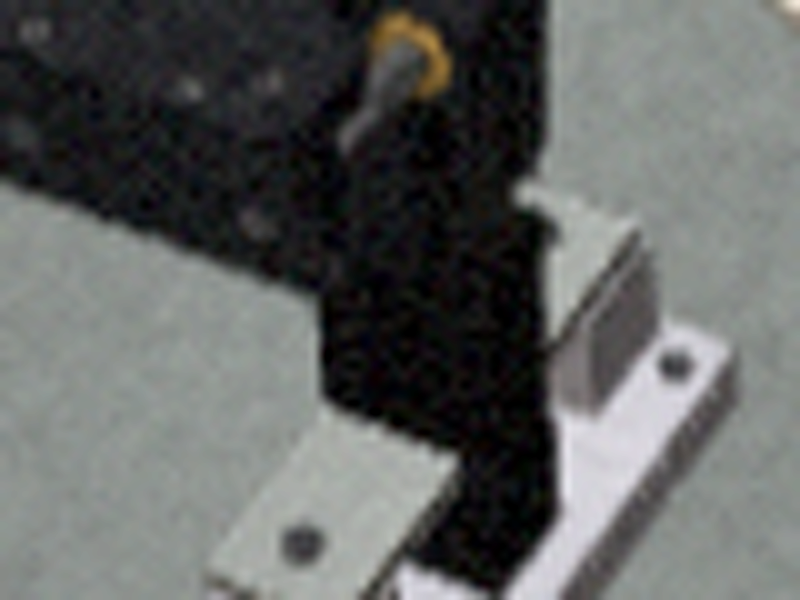

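The picture shows the block leaning to +y, towards the far tower on the right. Forces are small and the opposite shoulder stays free. Now back upright.

Call:
apply_moves(plan=[[0, 0.0043, 0.0008, 0.02, 0, 0], [0, 0.0086, 0.0018, 0.0414, 0, 0], [0, 0.0128, 0.003, 0.062, 0, 0], [0, 0.0171, 0.0042, 0.0828, 0, 0], [0, 0.0171, 0.0042, 0.0828, 0, 0], [0, 0.0171, 0.0042, 0.0828, 0, 0], [0, 0.0171, 0.0042, 0.0828, 0, 0], [0, 0.0171, 0.0042, 0.0828, 0, 0]])

```text
t: 7.13
position: [0.5516, -0.1227, 0.0787]
orientation: [0.975, 0.224, 0.001, 0.001]
contact_force: [1.0, 0.1, 1.6]
grip_width: 0.0161
gripper_force: 40.0
```

```bash
python3 st.py
```

```text
t 7.13 local TCP mm [ 1.2  0.8 78.7] rot mrad [-1. -2.  3.] F local [ 0.9 -0.4  1.6] T local [-0.15 -0.08  0.07] w 0.0161 g 40.0
```

Call:
apply_moves(plan=[[0, 0.002, -0.0003, 0.01, 0, 0], [0, 0.004, -0.0006, 0.019, 0, 0], [0, 0.006, -0.0009, 0.029, 0, 0], [0, 0.008, -0.0012, 0.038, 0, 0], [0, 0.01, -0.0014, 0.0475, 0, 0], [0, 0.0121, -0.0016, 0.0573, 0, 0], [0, 0.0148, -0.0018, 0.07, 0, 0], [0, 0.0176, -0.002, 0.0832, 0, 0], [0, 0.0176, -0.002, 0.0832, 0, 0], [0, 0.0176, -0.002, 0.0832, 0, 0], [0, 0.0176, -0.002, 0.0832, 0, 0]])

```text
t: 8.05
position: [0.5556, -0.1316, 0.0795]
orientation: [0.973, 0.223, -0.014, -0.063]
contact_force: [-1.3, 2.8, 1.8]
grip_width: 0.0162
gripper_force: 40.0
```

```bash
python3 st.py
```

```text
t 8.05 local TCP mm [ 0.9 -8.9 79.5] rot mrad [129.  -1.   2.] F local [0.  3.1 1.8] T local [ 0.62 -0.08 -0.04] w 0.0162 g 40.0
```

Call:
apply_moves(plan=[[0, -0.0043, 0.0008, -0.02, 0, 0], [0, -0.0086, 0.0018, -0.0414, 0, 0], [0, -0.0128, 0.003, -0.062, 0, 0], [0, -0.0171, 0.0042, -0.0832, 0, 0], [0, -0.0171, 0.0042, -0.0832, 0, 0], [0, -0.0171, 0.0042, -0.0832, 0, 0], [0, -0.0171, 0.0042, -0.0832, 0, 0], [0, -0.0171, 0.0042, -0.0832, 0, 0]])

```text
t: 8.72
position: [0.5522, -0.1239, 0.0787]
orientation: [0.975, 0.223, 0.001, 0.0]
contact_force: [-0.3, 0.3, 1.0]
grip_width: 0.0161
gripper_force: 40.0
```

```bash
python3 st.py; python3 - <<'E'
from h import *
im=grab_frame("scene");cv2.imwrite("pics/up.png",im)
x0,y0=(proj("scene",place(P,[[0,0,.05]]))[0]-[45,35]).astype(int)
A=[]
for I in(cv2.imread("pics/scene0.png"),im):
    B=cv2.convertScaleAbs(cv2.resize(I[y0:y0+70,x0:x0+70],(400,400),interpolation=cv2.INTER_CUBIC),alpha=1.6)
    # cheek outlines at slide 0 (red) and 5 mm (green)
    for d,col in((0,(0,0,255)),(.005,(0,255,0))):
        for sg in(1,-1):
            Q=[[a*.015,sg*(.0095+d+b*.042),.056] for a,b in((1,0),(-1,0),(-1,1),(1,1))]
            cv2.polylines(B,[((proj("scene",place(P,Q))+.5-[x0,y0])*400/70).astype(int)],True,col,1)
    A.append(B)
cv2.imwrite("pics/cmp.png",np.hstack(A))
E
```

```text
t 8.72 local TCP mm [ 1.2 -0.5 78.7] rot mrad [-1. -2.  2.] F local [-0.1  0.4  1. ] T local [ 0.2  -0.07  0.06] w 0.0161 g 40.0
```

View pics/cmp.png

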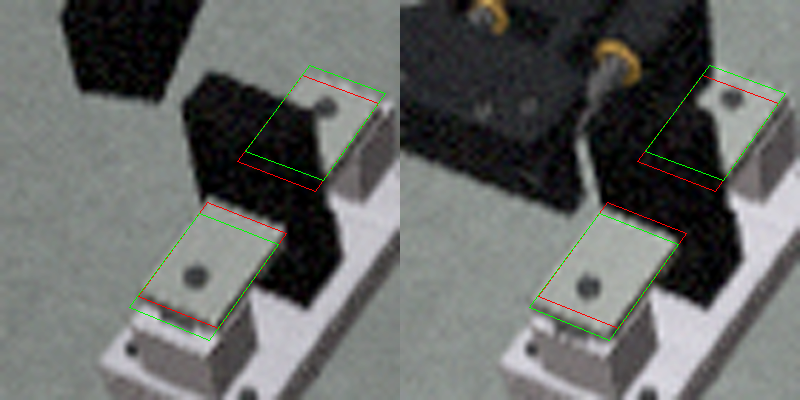

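Compared with the start, the near cheek's hole has moved about 12 px, or 5 mm. The far one has moved about 11 px, or 4.8 mm. Both are off the shoulders, so I lift gently.

Call:
apply_moves(plan=[[0, -0.001, 0, 0, 0, 0], [0, -0.001, -0.004, 0, 0, 0], [0, -0.001, -0.009, 0, 0, 0], [0, -0.001, -0.015, 0, 0, 0], [0, -0.001, -0.021, 0, 0, 0], [0, -0.001, -0.021, 0, 0, 0], [0, -0.001, -0.021, 0, 0, 0]])

```text
t: 9.35
position: [0.5519, -0.123, 0.0895]
orientation: [0.975, 0.223, 0.001, 0.001]
contact_force: [-0.3, 0.3, -1.4]
grip_width: 0.0162
gripper_force: 40.0
```

```bash
python3 st.py
```

```text
t 9.35 local TCP mm [ 1.3  0.4 89.5] rot mrad [-2. -2.  2.] F local [-0.2  0.4 -1.4] T local [-0.06 -0.    0.02] w 0.0162 g 40.0
```

Call:
apply_moves(plan=[[0, 0, -0.012, 0, 0, 0], [0, 0, -0.025, 0, 0, 0], [0, 0, -0.04, 0, 0, 0], [0, 0, -0.055, 0, 0, 0], [0, 0, -0.07, 0, 0, 0], [0, 0, -0.082, 0, 0, 0], [0, 0, -0.092, 0, 0, 0], [0, 0, -0.096, 0, 0, 0], [0, 0, -0.096, 0, 0, 0], [0, 0, -0.096, 0, 0, 0], [0, 0, -0.096, 0, 0, 0], [0, 0, -0.096, 0, 0, 0]])

```text
t: 10.35
position: [0.551, -0.1227, 0.1365]
orientation: [0.975, 0.223, 0.0, 0.0]
contact_force: [-1.0, 0.4, -1.9]
grip_width: 0.0158
gripper_force: 40.0
```

```bash
python3 st.py; python3 - <<'E'
from h import *
im=grab_frame("scene")
x0,y0=(proj("scene",place(P,[[0,0,.08]]))[0]-[45,45]).astype(int)
B=cv2.convertScaleAbs(cv2.resize(im[y0:y0+90,x0:x0+90],(600,600),interpolation=cv2.INTER_CUBIC),alpha=1.6)
Q=[[a*.02,b*.012,.071] for a,b in((1,1),(-1,1),(-1,-1),(1,-1))]
cv2.polylines(B,[((proj("scene",place(P,Q))+.5-[x0,y0])*600/90).astype(int)],True,(0,255,0),1)
cv2.imwrite("pics/end.png",B)
E
python3 st.py
```

```text
t 10.35 local TCP mm [  0.6   1.  136.5] rot mrad [-1. -1.  2.] F local [-0.7  0.8 -1.9] T local [-0.   -0.06  0.03] w 0.0158 g 40.0
t 10.4 local TCP mm [  0.7   1.  136.6] rot mrad [-1. -1.  2.] F local [ 0.4 -0.9 -1.4] T local [ 0.02 -0.03  0.  ] w 0.0159 g 40.0
```

View pics/end.png

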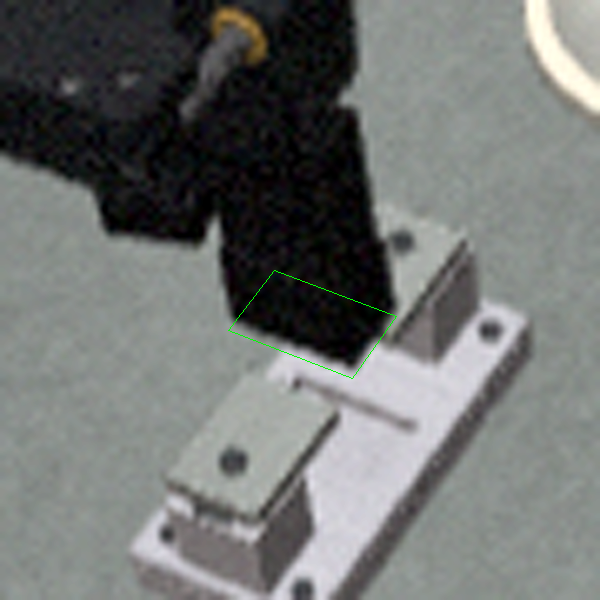

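```bash
cat > ov.py <<'E'
from h import *
import sys
out=[]
for c in("scene","top"):
    im=grab_frame(c)
    x0,y0=(proj(c,place(P,[[0,0,.085]]))[0]-[32,32]).astype(int)
    B=cv2.convertScaleAbs(cv2.resize(im[y0:y0+64,x0:x0+64],(600,600),interpolation=cv2.INTER_CUBIC),alpha=1.8)
    for pit,col in((0,(0,255,0)),(-.07,(0,0,255))):
        R=Ro.from_euler('y',pit).as_matrix();g=np.array([0,0,.075])
        def d(L):
            X=(np.array(L)-g)@R.T+g+[.0005,.0008,.071]
            cv2.polylines(B,[((proj(c,place(P,X))+.5-[x0,y0])*600/64).astype(int)],False,col,1)
        d([[-.02,-.012,.032],[-.02,-.012,0],[.02,-.012,0],[.02,.012,0],[.02,.012,.032],[.02,-.012,.032],[.02,-.012,0]])
        d([[.02,.009,.032],[.02,.009,.088]]);d([[-.02,-.009,.032],[-.02,-.009,.088]])
    out.append(B)
cv2.imwrite("pics/%s.png"%sys.argv[1],cv2.resize(out[0],(600,600)))
E
python3 ov.py end2; python3 st.py
```

```text
t 10.5 local TCP mm [  0.8   0.9 136.7] rot mrad [-1. -1.  2.] F local [ 0.5  0.8 -2. ] T local [-0.01 -0.02 -0.04] w 0.0159 g 40.0
```

View pics/end2.png

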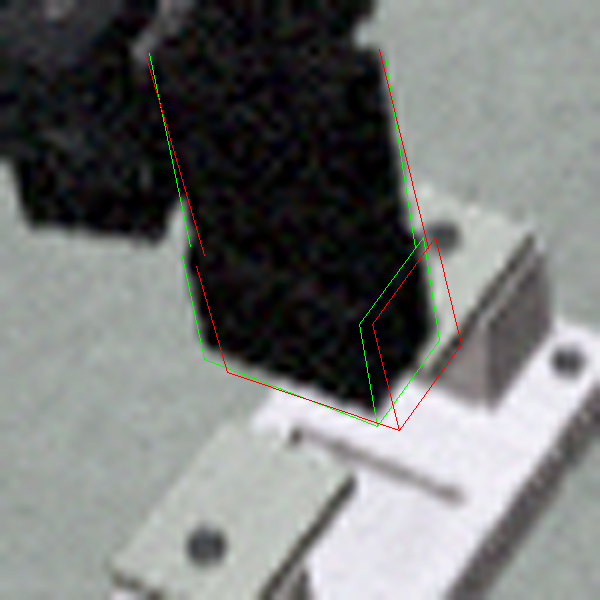

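The green upright model matches the block's outline. Its underside is about 71 mm above the bench, which is 15 mm above the cheeks. The block is clear of both cheeks, so I let it settle and hand in.

Call:
apply_moves(plan=[[0, 0, 0, 0, 0, 0], [0, 0, 0, 0, 0, 0], [0, 0, 0, 0, 0, 0], [0, 0, 0, 0, 0, 0], [0, 0, 0, 0, 0, 0], [0, 0, 0, 0, 0, 0]])

```text
t: 11.0
position: [0.5515, -0.1228, 0.1372]
orientation: [0.975, 0.223, 0.001, 0.0]
contact_force: [1.0, -0.1, -1.4]
grip_width: 0.0161
gripper_force: 40.0
```

```bash
python3 st.py; python3 -c "
from cell import *
print(finish_job())"
```

```text
t 11.0 local TCP mm [  1.    0.7 137.2] rot mrad [-1. -2.  2.] F local [ 0.9 -0.5 -1.4] T local [-0.01 -0.1   0.06] w 0.0161 g 40.0
the job is handed in; nothing more can be done
None
```

I rocked the block to +y and then -y, pushing each cheek back about 5 mm, then lifted it straight up; it is held upright and still about 15 mm above the cheeks, and the job was handed in at 11 s.

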